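# Stack the fittings boxes over their lid lugs

### The arm

A 6-joint arm with a two-finger parallel gripper is mounted at the origin on the work surface. World frame = base frame: x ahead of the robot, y to its left, z up, the work surface at z = 0. Lengths are in m, angles in degrees, forces in N, time in s.
With the tool pointing down it reaches from about 0.375 to 0.9 m from the base axis. Payload 3.1 kg.
Tool frame: the origin (TCP) lies on the centre line of the jaws, within the pads' length; the fingertips stand 25 mm ahead of it and the grasp point (between the pads) lies 6 mm ahead of it; z points along the fingers, y is the line along which they close (so a half turn about z gives the same grasp; the last joint's range is limited). The gripper opens to 87 mm and grips with 3 to 60 N. Pads are 19 mm wide; open, the fingers measure 117 mm over their backs; the gripper's body (75 mm by 190 mm) begins 51 mm behind the grasp point.
Start: joints at [53.199, 30.224, 82.088, -0, 67.689, -10.227], TCP at [0.28, 0.559, 0.248] pointing down, gripper open.
Joint ranges: [-176.69, 176.69], [-43.24, 126.21], [12.49, 139.97], [-82, 262], [0, 151.66], [-163.58, 163.58]. Speed limits (degrees/s): [159.86, 159.86, 180, 180, 180, 180].

### API

Orientations are given as a 3x3 rotation matrix whose columns are the frame's x, y, z axes.
In Python, from rig import * gives the robot as it stands.
- The arm moves only by the tool step_arm, never from a script. Its argument "steps" is a list of rows, each a list of 7 numbers: the shift along the tool's x, y, z normalised to -1 to 1, where 1 is 0.3 m, then the turn, a rotation vector about the tool's x, y, z normalised to -1 to 1, where 1 is 45 degrees, then the gripper's target within -1 to 1 (shut at 1, half-way at 0, fully open at -1). A call has 1 to 8 rows; each row is the pose to reach, as a shift and turn from the pose commanded when the call began, along the tool's axes at that moment; what a row does not reach only later rows make up. A row lasts 1/12 s, in which the tool goes at most 41.7 mm and 7.16 degrees, less where a joint would pass 70% of its speed; a pose out of reach is approached as far as the arm can. A call with a number of a shift or a turn outside -1 to 1 is refused whole. A call with a gripper value outside its range is refused whole. The fingers move at their own pace and stop on an object; the grip force is fixed at half the most. Time passes only in rows, so rows that repeat a pose let the fingers close. It gives the time, the measured TCP pose, the force, the opening and the grip force at its end, in the units of the state.
- read_state(): the state, without advancing time (a new reading comes with each control period).
- capture(name): name is "scene" or "top"; returns a dict with "image" (400x640x3 uint8, red, green, blue), "vertical_fov" (degrees; the focal length in pixels is half the picture's height over the tangent of half this angle, whatever the lens; pixels are square), "cx", "cy" (the principal point, pixels), "world_from_camera" (4x4, takes a point from camera to world coordinates). Camera axes: x right, y down, z forward; pixel columns grow to the right and rows downward; lengths in m; the calibration is good to about 2 mm. A picture is of the moment at which its call begins. There is no depth.
- hand_in(): hands the job in; it is judged then, once.
The state is a dict: "time_s": time; "joint_positions": joint angles; "qvel": joint speeds; "tau": joint torques, N m; "position": TCP position; "tcp_rot": TCP orientation; "force": force on the tool from outside, world axes, zero at the start; "moment": the same for the moment, N m; "opening": opening from 0.0 (shut) to 1.0 (fully open); "grasp_force": force on a finger pad.
Only numpy, scipy, OpenCV 4.12 (cv2) and the standard library are available. Lean on these libraries where they do the work, as an engineer would, in place of code of your own. Each camera call takes 0.05 s, during which the arm holds its last target. There are 200 camera calls.

### The job

Pack up the three small fittings boxes: shut the lid of the open box right down, then stack the two closed boxes on it where it stands, the deep one first and the shallow one on top, each set down (not dropped) so that its base locks fully home over the lugs of the lid below, label sides all facing the same way. Let go of the finished stack, and leave the bottle, the mixing tub and the mould undisturbed.

Things in the scene. Friction and masses are not known exactly. Their poses are not given: they have to be found in the camera images.
- base_box: The open box: grey plastic box, white lid, 58 mm (x) by 112 mm (y), straight sides, 56 mm high to its open rim, 62 mm with the lid shut; full of metal fittings, 0.9 kg, loose on the bench. Origin at the centre of its underside, z up; -x is the label side (blank white card), +x the hinge side.
- base_lid (a joint): Angle of the open box's lid: 0 shut flush, 1.57 upright, 2.1 fully open, leaning back; 1.45 to 2.0 at the start. Hinge line along the box's y on its +x side at rim height. Stiff hinge: the lid stays at any angle and must be pushed all the way down (about 0.5 N at its free edge). The lid is 6 mm thick and reaches 58 mm from the hinge.
- base_hinge (a point): Middle of the hinge line of the open box: 29 mm to the +x side of the box's centre, 56 mm above the bench. Axes as the box's.
- lid_edge (a point): Middle of the lid's free edge (the edge that comes down on the label side), 58 mm from the hinge, moving with the lid.
- lid_top (a point): Centre of the lid's upper face, moving with the lid (when shut: axes as the box's, 62 mm above the bench). Four round tapered lugs 6 mm high stand on this face, 16 mm across at the foot, 10 mm at the top, at x +-16 mm and y +-42 mm from this point; the strip between them (y within 30 mm of the middle) is bare.
- base_front (a point): Middle of the open box's rim on the label side (29 mm to -x of its centre, 56 mm up).
- deep_box: The deep closed box: grey plastic box, white lid, 58 mm (x) by 112 mm (y), straight sides, 62 mm high to the lid's upper face plus 6 mm lugs; 0.28 to 0.56 kg. Origin at the centre of its underside, z up, -x the label side. Underneath, four square recesses 19 mm wide, 7.5 mm deep, at x +-16, y +-42 mm, take the lugs of the lid below with 1.5 mm play; locked, it lies flat on that lid. Lid fastened. Grip across the 58 mm.
- deep_box_top (a point): Centre of the upper face of the deep box's lid, 62 mm above its underside; same four lugs as on lid_top.
- deep_box_front (a point): Middle of the deep box's label side, at the lid seam (29 mm to -x, 56 mm above its underside).
- shallow_box: The shallow closed box: grey plastic box, white lid, 58 mm (x) by 112 mm (y), straight sides, 40 mm high to the lid's upper face plus 6 mm lugs; 0.15 to 0.31 kg. Origin at the centre of its underside, z up, -x the label side; recesses underneath and lugs on top as on the deep box. Lid fastened. Grip across the 58 mm.
- shallow_box_front (a point): Middle of the shallow box's label side, at the lid seam (29 mm to -x, 34 mm above its underside).
- pigment_bottle: Bystander: white plastic bottle with a blue cap, 60 mm across, 150 mm tall; origin at the centre of its underside, z up.
- mixing_tub: Bystander: open white tub of plaster with a wooden stirring stick leaning out, 94 mm across the rim, 75 mm tall (the stick to about 160 mm); origin at the centre of its underside, z up.
- mould: Bystander: low terracotta-coloured mould for an ornamental moulding, 75 by 200 by 36 mm, long along its y; origin at the centre of its underside, z up.

How it is judged:
By the outcome, as a careful person would: the job done as asked, in the order asked, and still so for the second after the job is handed in, with the robot touching nothing.
It also fails if it takes over 61 s, if anything falls off the work surface, if the arm or the gripper's body presses on something with over 40 N, if the wrist force passes 120 N, or if a joint passes its speed limit or range.

## Working session

There is one attempt and no reset: what is moved stays moved. The work goes in short steps, Python scripts to look and compute and a tool call to move; the robot and the scene stay as the last step left them, time stands still between calls to the robot, and variables do not carry over. Pictures are saved under pics/ and viewed, at most 10 in all, crops included, and the job is handed in when it is done.

Besides the shell and the picture viewer there is one more tool, called after "Emit:" as name(argument=value, ...), one argument or row to a line, values as JSON. step_arm: Moves the arm, as the interface text tells. Scaled input: -1 to 1 covers 0.3 m each way for a shift and 45 degrees each way for a turn. Its arguments: {"type":"object","properties":{"steps":{"type":"array"}},"required":["steps"]}

```bash
ls; mkdir -p pics; python3 - <<'E'
from rig import *
import cv2,numpy as np,pickle
d={}
for n in("scene","top"):
    c=capture(n);d[n]=c;cv2.imwrite(f"pics/{n}0.png",c["image"][:,:,::-1]);print(n,c["vertical_fov"],c["cx"],c["cy"],np.round(c["world_from_camera"],3).tolist())
pickle.dump(d,open("c0.pkl","wb"))
s=read_state();print(s)
E
```

```text
pics
scene 55.54256901089752 321.4128829177087 196.92084501134033 [[-0.281, 0.691, -0.667, 1.235], [0.96, 0.193, -0.204, 0.194], [-0.012, -0.697, -0.717, 0.754], [0.0, 0.0, 0.0, 1.0]]
top 50.99389156602759 323.5148020811753 197.42406941961792 [[0.024, -0.991, 0.135, 0.468], [-1.0, -0.023, 0.008, 0.006], [-0.004, -0.135, -0.991, 1.091], [0.0, 0.0, 0.0, 1.0]]
{'time_s': 0.1, 'joint_positions': array([ 5.31983608e+01,  3.02735803e+01,  8.21486772e+01, -2.32830091e-03,
        6.76891553e+01, -1.02272936e+01]), 'qvel': array([-0.04914027, -0.22707137, -0.10963932,  0.02890135, -0.04509683,
        0.08955705]), 'tau': array([-3.89404095e-04, -4.40986633e+01, -1.77150303e+01,  6.33937656e-02,
        5.34474151e-02, -5.11641247e-05]), 'position': array([0.27921228, 0.55848536, 0.24667211]), 'tcp_rot': array([[-8.94361375e-01,  4.47343763e-01, -1.13475498e-03],
       [ 4.47345096e-01,  8.94360034e-01, -1.57952485e-03],
       [ 3.08288912e-04, -1.92029310e-03, -9.99998109e-01]]), 'force': array([0.5867386 , 0.41346107, 1.57411598]), 'moment': array([-0.00204846, -0.00869097,  0.02559877]), 'grasp_force': 0.0, 'opening': 1.0008934947065276}
```

View pics/scene0.png

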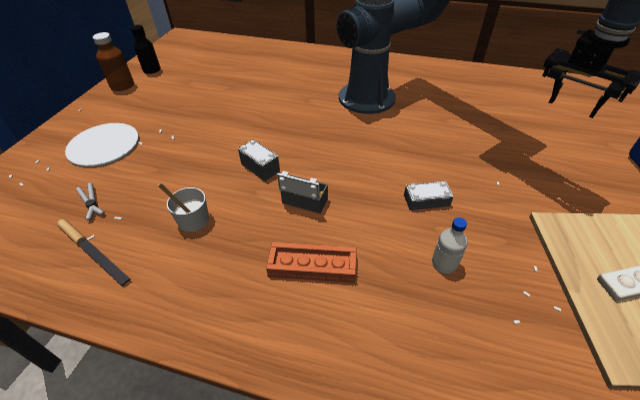

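View pics/top0.png

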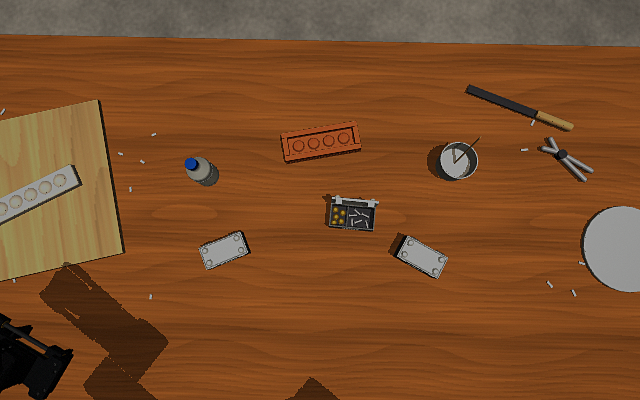

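The scene picture shows the open box near (305,190), with closed boxes at (259,159) and (428,195). In the top picture these are at (352,215), (421,256) and (224,250). The lid stands on the far side, +x. I'll enlarge the boxes to find corners and label sides.

```bash
python3 - <<'E'
import cv2,pickle,numpy as np
d=pickle.load(open("c0.pkl","rb"))
def crop(n,u,v,w=66,h=72):
    im=d[n]["image"][v-h//2:v+h//2,u-w//2:u+w//2,::-1]
    return cv2.resize(im,(264,288),interpolation=cv2.INTER_CUBIC)
m=np.vstack([np.hstack([crop("top",*p) for p in((224,250),(352,215),(421,256))]),np.hstack([crop("scene",*p) for p in((428,195),(304,190),(259,159))])])
cv2.imwrite("pics/m0.png",np.clip(m*1.3,0,255).astype(np.uint8));print(m.shape)
E
```

```text
(576, 792, 3)
```

View pics/m0.png

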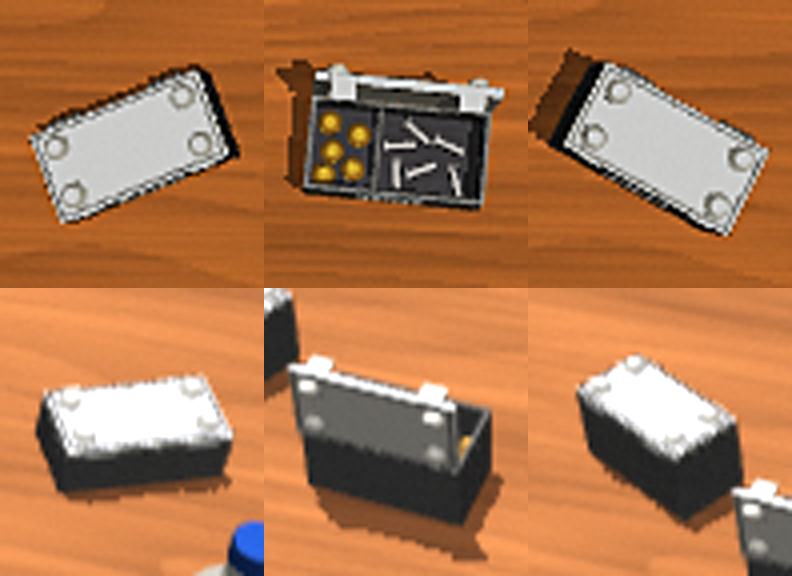

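The shallow box is at top-picture (224,250) on the +y side, and the deep box is at (421,256) on the -y side. The scene view shows only bare dark far sides, so all the labels face the robot. Next I'll measure the poses.

```bash
cat > h.py <<'E'
import numpy as np,cv2
from rig import *
def ray(c,p):
    f=200/np.tan(np.radians(c["vertical_fov"]/2));T=c["world_from_camera"]
    d=T[:3,:3]@np.array([(p[0]-c["cx"])/f,(p[1]-c["cy"])/f,1]);return T[:3,3],d
def back(c,p,z):
    o,d=ray(c,p);return o+d*(z-o[2])/d[2]
def lidrect(c,u,v,z,h=38,thr=105):
    """pose (x,y,yaw deg, size) of the white lid whose top face is at height z"""
    im=c["image"][v-h:v+h,u-h:u+h].astype(int)
    m=((im.min(2)>thr)&(im.max(2)-im.min(2)<40)).astype(np.uint8)
    n,l,s,_=cv2.connectedComponentsWithStats(m);k=1+np.argmax(s[1:,4])
    pts=cv2.findContours((l==k).astype(np.uint8),0,1)[0][0].reshape(-1,2)
    w=np.array([back(c,(p[0]+u-h,p[1]+v-h),z)[:2] for p in pts])
    (x,y),(a,b),ang=cv2.minAreaRect((w*1000).astype(np.float32))
    if a>b: ang+=90;a,b=b,a       # ang = direction of the short (box x) side
    ang=(ang+90)%180-90
    return np.round([x,y,ang,a,b],1)
E
python3 - <<'E'
from h import *
import pickle
d=pickle.load(open("c0.pkl","rb"));t,s=d["top"],d["scene"]
for nm,p,q,z in(("shallow",(224,250),(428,195),.04),("deep",(421,256),(259,159),.062)):
    print(nm,*[lidrect(t,*p,z,thr=k) for k in(90,120)],*[lidrect(s,*q,z,thr=k) for k in (90,120)])
print("rim",[np.round(back(t,p,.056)*1000,1)[:2].tolist() for p in((331,203),(329,226.5),(373.75,231),(375.5,207))])
# lid free-edge ends; top crop ends (outer) and scene crop
for z in(.10,.105,.11,.115): print(z,[np.round(back(t,p,z)*1000)[:2].tolist() for p in((332.,197.5),(378.5,203))],[np.round(back(s,p,z)*1000)[:2].tolist() for p in((326.5-0,190+(405-432)/4),(278,190+(368-432)/4))])
E
```

```text
shallow [472.1 260.4  23.7  59.3 111.2] [472.6 261.   23.5  58.2 110.4] [470.8 258.6  23.6  62.  112.1] [469.9 258.8  23.4  60.9 110.8]
deep [ 467.3 -228.5  -27.8   60.5  111.3] [ 468.2 -229.1  -27.8   58.4  111.1] [ 467.6 -232.1  -28.6   60.9  115. ] [ 466.3 -232.   -27.6   59.6  113.5]
rim [[595.2, -5.2], [536.7, -1.6], [528.2, -112.0], [587.8, -115.8]]
0.1 [[603.0, -7.0], [592.0, -118.0]] [[578.0, 7.0], [579.0, -122.0]]
0.105 [[602.0, -7.0], [592.0, -117.0]] [[583.0, 8.0], [584.0, -119.0]]
0.11 [[602.0, -7.0], [591.0, -116.0]] [[588.0, 10.0], [589.0, -117.0]]
0.115 [[601.0, -7.0], [591.0, -116.0]] [[593.0, 11.0], [594.0, -114.0]]
```

```bash
cat >> h.py <<'E'
from scipy.spatial.transform import Rotation as Ro
def Rd(yaw):
    a=np.radians(yaw);y=np.array([np.cos(a),np.sin(a),0]);z=np.array([0,0,-1.]);return np.column_stack([np.cross(y,z),y,z])
def plan(*wps,start=None):
    """each wp: x,y,z(mm TCP),yaw; prints normalised row numbers from the current pose; chained with start as base"""
    s=read_state();p,R=s["position"]*1000,s["tcp_rot"]
    if start is not None: p,R=np.array(start[:3],float),Rd(start[3])
    for w in wps:
        sh=R.T@(np.array(w[:3])-p)/300;tu=np.degrees(Ro.from_matrix(R.T@Rd(w[3])).as_rotvec())/45
        print(w,np.round(sh,4),np.round(tu,4),"rows",round(max(np.linalg.norm(sh)*300/41.7,np.linalg.norm(tu)*45/7.16),1))
E
python3 - <<'E'
from h import *
a=(450,310,245,30);b=(620,100,215,-4);c=(658,-66,145,-4)
plan(a);plan(b,start=a);plan(c,start=b)
E
```

```text
(450, 310, 245, 30) [-0.8797 -0.4861  0.0062] [-2.500e-03  3.000e-04  7.428e-01] rows 7.2
(620, 100, 215, -4) [-0.8896  0.1407  0.1   ] [0.     0.     0.7556] rows 6.5
(658, -66, 145, -4) [-0.5431  0.165   0.2333] [0. 0. 0.] rows 4.4
```

Emit:
step_arm(
  steps=[
    [-0.88,-0.486,0,0,0,0.743,1],
    [-0.88,-0.486,0,0,0,0.743,1],
    [-0.88,-0.486,0,0,0,0.743,1],
    [-0.88,-0.486,0,0,0,0.743,1],
    [-0.88,-0.486,0,0,0,0.743,1],
    [-0.88,-0.486,0,0,0,0.743,1],
    [-0.88,-0.486,0,0,0,0.743,1],
    [-0.88,-0.486,0,0,0,0.743,1],
  ],
)

```text
time_s: 0.77
position: [0.4537, 0.306, 0.2473]
tcp_rot: [[-0.496, 0.868, 0.002], [0.868, 0.496, -0.002], [-0.003, 0.0, -1.0]]
force: [-0.2, 0.1, 0.2]
opening: 0.479
grasp_force: 0.0
```

Emit:
step_arm(
  steps=[
    [-0.89,0.14,0.1,0,0,0.755,1],
    [-0.89,0.14,0.1,0,0,0.755,1],
    [-0.89,0.14,0.1,0,0,0.755,1],
    [-0.89,0.14,0.1,0,0,0.755,1],
    [-0.89,0.14,0.1,0,0,0.755,1],
    [-0.89,0.14,0.1,0,0,0.755,1],
    [-0.89,0.14,0.1,0,0,0.755,1],
    [-0.89,0.14,0.1,0,0,0.755,1],
  ],
)

```text
time_s: 1.43
position: [0.6235, 0.096, 0.2164]
tcp_rot: [[0.075, 0.997, 0.002], [0.997, -0.075, -0.001], [-0.001, 0.002, -1.0]]
force: [0.4, 0.7, 1.6]
opening: 0.007
grasp_force: 0.0
```

Emit:
step_arm(
  steps=[
    [-0.543,0.165,0,0,0,0,1],
    [-0.543,0.165,0,0,0,0,1],
    [-0.543,0.165,0,0,0,0,1],
    [-0.543,0.165,0.1,0,0,0,1],
    [-0.543,0.165,0.2,0,0,0,1],
    [-0.543,0.165,0.2,0,0,0,1],
    [-0.543,0.165,0.2,0,0,0,1],
  ],
)

```text
time_s: 2.02
position: [0.6559, -0.0647, 0.1548]
tcp_rot: [[0.071, 0.997, -0.007], [0.998, -0.071, 0.003], [0.002, -0.008, -1.0]]
force: [0.2, 1.0, 0.1]
opening: 0.008
grasp_force: 0.0
```

```bash
python3 - <<'E'
from h import *
s=read_state();print(s["time_s"],s["position"],s["force"],s["opening"],s["joint_positions"])
ims=[]
for n,u,v in(("top",352,205),("scene",304,180)):
    c=capture(n);ims.append(cv2.resize(c["image"][v-70:v+70,u-66:u+66,::-1],None,fx=3,fy=3,interpolation=cv2.INTER_CUBIC))
cv2.imwrite("pics/p1.png",np.hstack(ims))
plan((658,-66,122,-4))
E
```

```text
2.0167 [ 0.65587148 -0.06467104  0.15475858] [0.18781696 0.9560447  0.08548593] 0.0078083008249898896 [-1.53489028e+01  3.90655054e+01  8.11100895e+01  5.70105217e-02
  6.02808931e+01 -1.13327319e+01]
(658, -66, 122, -4) [-0.007  -0.0011  0.1215] [ 0.0005 -0.0008  0.0022] rows 0.9
```

View pics/p1.png

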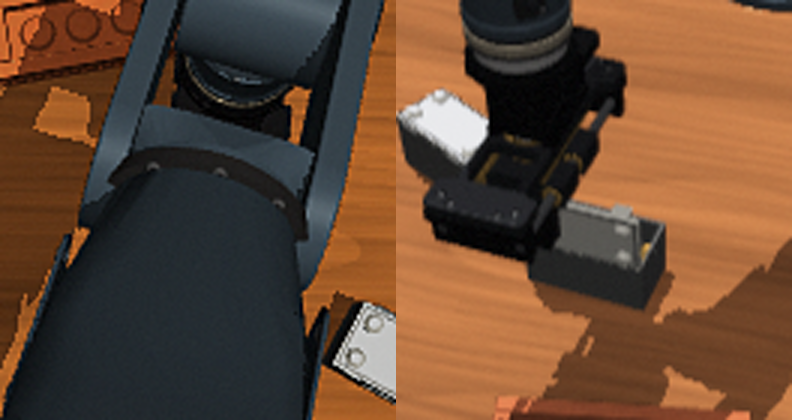

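The fingers stand behind the upright lid, clear of it. Now I lower them and sweep the lid over.

Emit:
step_arm(
  steps=[
    [0,0,0.06,0,0,0,1],
    [0,0,0.1,0,0,0,1],
    [0,-0.06,0.1,0,0,0,1],
    [0,-0.117,0.1,0,0,0,1],
    [0,-0.15,0.097,0,0,0,1],
    [0,-0.183,0.093,0,0,0,1],
    [0,-0.213,0.097,0,0,0,1],
    [0,-0.243,0.1,0,0,0,1],
  ],
)

```text
time_s: 2.78
position: [0.5859, -0.0597, 0.1288]
tcp_rot: [[0.068, 0.998, 0.003], [0.998, -0.068, -0.001], [-0.0, 0.003, -1.0]]
force: [0.4, -0.1, -0.2]
opening: 0.006
grasp_force: 0.3
```

Emit:
step_arm(
  steps=[
    [0,-0.023,0.01,0,0,0,1],
    [0,-0.047,0.02,0,0,0,1],
    [0,-0.065,0.037,0,0,0,1],
    [0,-0.08,0.053,0,0,0,1],
    [0,-0.09,0.07,0,0,0,1],
    [0,-0.1,0.087,0,0,0,1],
    [0,-0.105,0.1,0,0,0,1],
    [0,-0.105,0.113,0,0,0,1],
  ],
)

```text
time_s: 3.45
position: [0.5536, -0.0584, 0.0929]
tcp_rot: [[0.07, 0.998, -0.001], [0.998, -0.07, 0.0], [0.0, -0.001, -1.0]]
force: [-0.4, 0.5, 1.4]
opening: 0.009
grasp_force: 0.2
```

Emit:
step_arm(
  steps=[
    [0,-0.01,0.01,0,0,0,1],
    [0,-0.01,0.018,0,0,0,1],
    [0,-0.01,0.023,0,0,0,1],
    [0,-0.01,0.026,0,0,0,1],
    [0,-0.01,0.026,0,0,0,1],
  ],
)

```text
time_s: 3.87
position: [0.5508, -0.0582, 0.0872]
tcp_rot: [[0.069, 0.998, -0.001], [0.998, -0.069, -0.0], [-0.0, -0.001, -1.0]]
force: [-4.1, 0.7, 10.9]
opening: 0.009
grasp_force: 5.3
```

Emit:
step_arm(
  steps=[
    [0,0,0.004,0,0,0,1],
    [0,0,0.004,0,0,0,1],
    [0,0,-0.1,0,0,0,1],
    [0,0,-0.24,0,0,0,-1],
    [0,0,-0.38,0,0,0,-1],
    [0,0,-0.42,0,0,0,-1],
  ],
)

```text
time_s: 4.37
position: [0.5544, -0.0591, 0.2177]
tcp_rot: [[0.069, 0.998, 0.01], [0.998, -0.069, -0.003], [-0.002, 0.011, -1.0]]
force: [1.2, 0.2, 0.9]
opening: 0.151
grasp_force: 0.0
```

```bash
python3 - <<'E'
from h import *
s=read_state();print(s["time_s"],s["position"],s["force"])
plan((467.5,-230,200,-27.9))
E
```

```text
4.3667 [ 0.55442111 -0.05908829  0.21772123] [1.21673517 0.23415426 0.89747955]
(467.5, -230, 200, -27.9) [-0.5883 -0.2502  0.0579] [1.390e-02 2.000e-04 5.317e-01] rows 4.6
```

Emit:
step_arm(
  steps=[
    [-0.14,-0.06,0.01,0,0,0.13,-1],
    [-0.28,-0.12,0.03,0,0,0.26,-1],
    [-0.42,-0.18,0.05,0,0,0.4,-1],
    [-0.56,-0.24,0.06,0,0,0.53,-1],
    [-0.588,-0.25,0.06,0,0,0.533,-1],
    [-0.588,-0.25,0.06,0,0,0.533,-1],
    [-0.588,-0.25,0.06,0,0,0.533,-1],
  ],
)

```text
time_s: 4.95
position: [0.4637, -0.2303, 0.1938]
tcp_rot: [[0.472, 0.882, 0.0], [0.882, -0.472, 0.0], [0.0, 0.0, -1.0]]
force: [-0.3, -0.2, 0.6]
opening: 0.682
grasp_force: 0.0
```

```bash
python3 - <<'E'
from h import *
import pickle
s=read_state();print(s["time_s"],s["position"],s["opening"])
ims=[];d={}
for n,u,v in(("top",352,225),("scene",304,180)):
    c=capture(n);d[n]=c;ims.append(cv2.resize(c["image"][v-70:v+70,u-66:u+66,::-1],None,fx=3,fy=3,interpolation=cv2.INTER_CUBIC))
pickle.dump(d,open("c1.pkl","wb"))
cv2.imwrite("pics/p2.png",np.hstack(ims))
for k in(90,120): print(lidrect(d["top"],352,216,.062,thr=k),lidrect(d["scene"],304,190,.062,thr=k))
plan((467.5,-230,110,-27.9),(467.5,-230,48,-27.9))
E
```

```text
4.95 [ 0.46366917 -0.23031647  0.19377911] 0.6819196504516208
[564.3 -57.2  -2.9  58.3 111.2] [563.  -60.6  -3.6  65.  112.7]
[563.9 -49.6  -4.4  58.1  94.8] [562.  -58.3  -3.5  60.8 107.9]
(467.5, -230, 110, -27.9) [2.000e-04 1.190e-02 2.795e-01] [-0.0002 -0.0007 -0.0013] rows 2.0
(467.5, -230, 48, -27.9) [1.000e-04 1.190e-02 4.862e-01] [-0.0002 -0.0007 -0.0013] rows 3.5
```

View pics/p2.png

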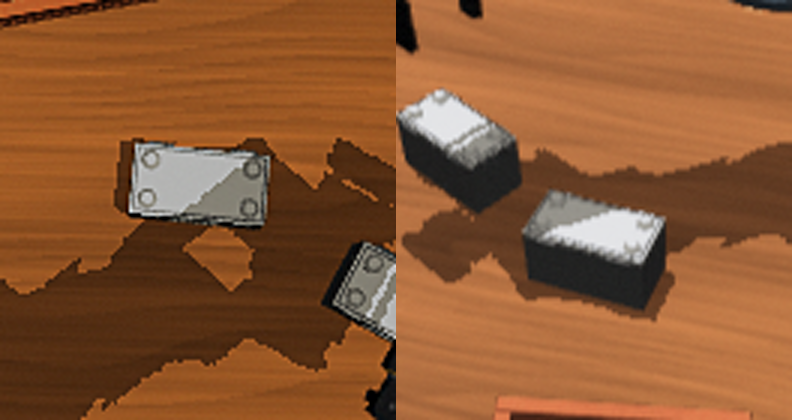

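The lid is shut flush, with its lugs visible at about (352,215). The gripper is over the deep box, so I go down and grasp it.

Emit:
step_arm(
  steps=[
    [0,0.012,0.05,0,0,0,-1],
    [0,0.012,0.1,0,0,0,-1],
    [0,0.012,0.17,0,0,0,-1],
    [0,0.012,0.23,0,0,0,-1],
    [0,0.012,0.28,0,0,0,-1],
    [0,0.012,0.33,0,0,0,-1],
    [0,0.012,0.41,0,0,0,-1],
    [0,0.012,0.48,0,0,0,-1],
  ],
)

```text
time_s: 5.72
position: [0.4685, -0.2292, 0.0492]
tcp_rot: [[0.466, 0.885, 0.001], [0.885, -0.466, -0.001], [0.0, 0.001, -1.0]]
force: [0.2, -0.3, -0.7]
opening: 1.001
grasp_force: 0.0
```

Emit:
step_arm(
  steps=[
    [0,0,0,0,0,0,-0.1],
    [0,0,0,0,0,0,1],
    [0,0,0,0,0,0,1],
    [0,0,0,0,0,0,1],
    [0,0,0,0,0,0,1],
    [0,0,0,0,0,0,1],
    [0,0,0,0,0,0,1],
  ],
)

```text
time_s: 6.3
position: [0.467, -0.2303, 0.051]
tcp_rot: [[0.469, 0.883, -0.0], [0.883, -0.469, 0.0], [0.0, -0.0, -1.0]]
force: [-1.8, 2.5, 6.9]
opening: 0.662
grasp_force: 30.0
```

Emit:
step_arm(
  steps=[
    [0,0,-0.02,0,0,0,1],
    [0,0,-0.06,0,0,0,1],
    [0,0,-0.12,0,0,0,1],
    [0,0,-0.2,0,0,0,1],
    [0,0,-0.28,0,0,0,1],
    [0,0,-0.34,0,0,0,1],
    [0,0,-0.37,0,0,0,1],
    [0,0,-0.37,0,0,0,1],
  ],
)

```text
time_s: 6.97
position: [0.4683, -0.2315, 0.1628]
tcp_rot: [[0.469, 0.883, 0.004], [0.883, -0.469, -0.003], [-0.001, 0.005, -1.0]]
force: [0.3, -0.7, -4.4]
opening: 0.667
grasp_force: 30.0
```

```bash
python3 - <<'E'
from h import *
s=read_state();print(s["time_s"],s["position"],s["force"],s["opening"])
plan((563.6,-58.9,155,-3.6))
E
```

```text
6.9667 [ 0.46826999 -0.2315391   0.16277618] [ 0.31625255 -0.69508433 -4.3609281 ] 0.6665709142038068
(563.6, -58.9, 155, -3.6) [0.6573 0.0106 0.0254] [ 0.0056  0.0023 -0.5417] rows 4.7
```

Emit:
step_arm(
  steps=[
    [0.07,0,0,0,0,-0.05,1],
    [0.18,0.002,0,0,0,-0.15,1],
    [0.3,0.005,0,0,0,-0.25,1],
    [0.42,0.007,0.01,0,0,-0.35,1],
    [0.52,0.01,0.02,0,0,-0.44,1],
    [0.6,0.01,0.025,0,0,-0.5,1],
    [0.645,0.01,0.025,0,0,-0.53,1],
    [0.657,0.011,0.025,0,0,-0.541,1],
  ],
)

```text
time_s: 7.63
position: [0.5625, -0.0559, 0.1518]
tcp_rot: [[0.06, 0.998, -0.002], [0.998, -0.06, 0.001], [0.001, -0.002, -1.0]]
force: [0.1, 0.1, -4.6]
opening: 0.661
grasp_force: 30.0
```

Emit:
step_arm(
  steps=[
    [0,0,0,0,0,0,1],
    [0,0,0,0,0,0,1],
    [0,0,0,0,0,0,1],
  ],
)

```text
time_s: 7.88
position: [0.562, -0.0595, 0.1531]
tcp_rot: [[0.065, 0.998, -0.001], [0.998, -0.065, -0.0], [-0.0, -0.001, -1.0]]
force: [0.2, 0.6, -4.8]
opening: 0.666
grasp_force: 30.0
```

```bash
python3 - <<'E'
from h import *
import pickle
s=read_state();print(s["time_s"],s["position"],s["force"],s["opening"])
ims=[];d={}
for n,u,v in(("top",352,215),("scene",304,180)):
    c=capture(n);d[n]=c;ims.append(cv2.resize(c["image"][v-50:v+50,u-50:u+50,::-1],None,fx=4,fy=4,interpolation=cv2.INTER_CUBIC))
pickle.dump(d,open("c2.pkl","wb"))
cv2.imwrite("pics/p3.png",np.clip(np.hstack(ims)*1.6,0,255).astype(np.uint8))
plan((563.6,-58.9,135,-3.6))
E
```

```text
7.8833 [ 0.56197438 -0.05951758  0.15309938] [ 0.17288752  0.60161702 -4.78104007] 0.6657044140777892
(563.6, -58.9, 135, -3.6) [0.0025 0.0047 0.0611] [-0.0005  0.0003 -0.0033] rows 0.4
```

View pics/p3.png

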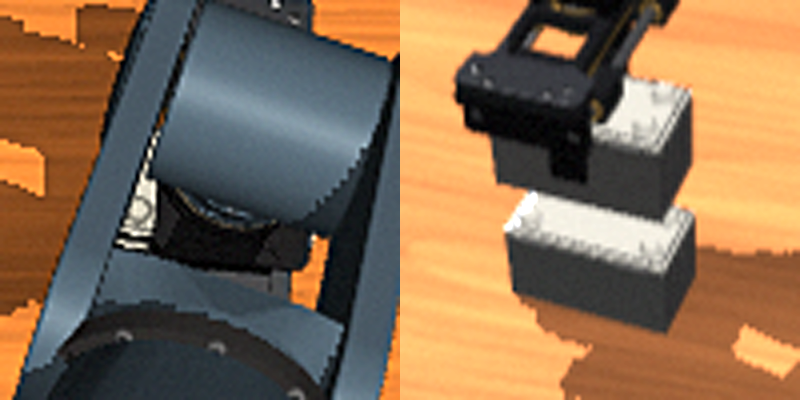

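The deep box is held level above the shut base box. Its bottom corners are at scene crop (665,218) and (497,182), and the base corners at (668,331) and (513,290). Next I compare the two in the same camera.

```bash
python3 - <<'E'
from h import *
import pickle
d=pickle.load(open("c2.pkl","rb"));s=d["scene"]
f=lambda a,b:((a-400)/4+254-.375,b/4+130-.375)
for nm,ps,z in(("held",((665,218),(497,182)),.102),("basetop",((665,270),(505,232)),.062),("basebot",((668,331),(513,290)),0)):
    q=np.array([back(s,f(*p),z)*1000 for p in ps])[:,:2];print(nm,q.round(1).tolist(),"mid",q.mean(0).round(1),"len",np.linalg.norm(q[0]-q[1]).round(1))
# expected near-edge mids
for nm,c,y in(("held",(562,-59.5),-3.7),("base",(563.2,-58.9),-3.6)):
    print(nm,np.array(c)+29*np.array([np.cos(np.radians(y)),np.sin(np.radians(y))]))
# subpixel check: top-face edge fit of base in scene & top(c1)
im=s["image"][130:230,254:354];cv2.imwrite("pics/z.png",cv2.resize(im[45:95,15:85,::-1],None,fx=10,fy=10,interpolation=cv2.INTER_LANCZOS4))
E
```

```text
held [[587.8, -7.4], [584.8, -119.5]] mid [586.3 -63.4] len 112.2
basetop [[593.7, -6.2], [588.7, -116.5]] mid [591.2 -61.4] len 110.4
basebot [[590.0, -6.2], [582.5, -119.0]] mid [586.2 -62.6] len 113.0
held [590.93955293 -61.37143694]
base [592.14277512 -60.72092507]
```

View pics/z.png

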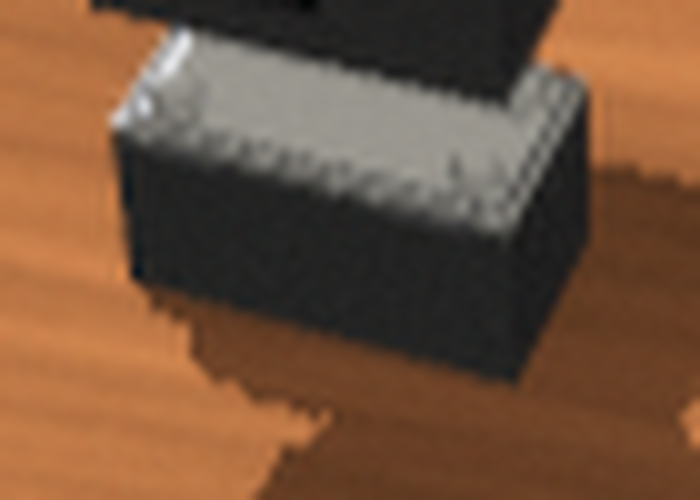

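Emit:
step_arm(
  steps=[
    [0.002,0.004,0.02,0,0,0,1],
    [0.002,0.004,0.05,0,0,0,1],
    [0.002,0.004,0.08,0,0,0,1],
    [0.002,0.004,0.1,0,0,0,1],
    [0.002,0.004,0.105,0,0,0,1],
    [0.002,0.004,0.11,0,0,0,1],
    [0.002,0.004,0.115,0,0,0,1],
    [0.002,0.004,0.115,0,0,0,1],
  ],
)

```text
time_s: 8.65
position: [0.564, -0.0576, 0.1187]
tcp_rot: [[0.063, 0.998, -0.0], [0.998, -0.063, -0.0], [-0.0, -0.0, -1.0]]
force: [0.4, 0.2, -5.3]
opening: 0.663
grasp_force: 30.0
```

Emit:
step_arm(
  steps=[
    [-0.003,-0.002,0.004,0,0,0,1],
    [-0.003,-0.002,0.008,0,0,0,1],
    [-0.003,-0.002,0.012,0,0,0,1],
    [-0.003,-0.002,0.014,0,0,0,1],
    [-0.003,-0.002,0.014,0,0,0,1],
  ],
)

```text
time_s: 9.07
position: [0.5632, -0.0585, 0.1146]
tcp_rot: [[0.063, 0.998, -0.0], [0.998, -0.063, -0.0], [-0.0, -0.0, -1.0]]
force: [-0.5, -0.5, -4.8]
opening: 0.667
grasp_force: 30.0
```

Emit:
step_arm(
  steps=[
    [0,0,0.003,0,0,0,1],
    [0,0,0.006,0,0,0,1],
    [0,0,0.008,0,0,0,1],
    [0,0,0.01,0,0,0,1],
    [0,0,0.01,0,0,0,1],
  ],
)

```text
time_s: 9.48
position: [0.563, -0.0585, 0.1129]
tcp_rot: [[0.063, 0.998, -0.0], [0.998, -0.063, -0.0], [-0.0, -0.0, -1.0]]
force: [-3.3, -0.3, 5.1]
opening: 0.662
grasp_force: 30.0
```

Emit:
step_arm(
  steps=[
    [0,0,-0.003,0,0,0,0.2],
    [0,0,-0.003,0,0,0,-1],
    [0,0,-0.003,0,0,0,-1],
    [0,0,-0.003,0,0,0,-1],
    [0,0,-0.003,0,0,0,-1],
    [0,0,-0.1,0,0,0,-1],
    [0,0,-0.23,0,0,0,-1],
    [0,0,-0.33,0,0,0,-1],
  ],
)

```text
time_s: 10.15
position: [0.5636, -0.0586, 0.2122]
tcp_rot: [[0.063, 0.998, 0.001], [0.998, -0.063, -0.0], [-0.0, 0.001, -1.0]]
force: [1.1, -0.4, -0.5]
opening: 0.989
grasp_force: 0.0
```

```bash
python3 - <<'E'
from h import *
s=read_state();print(s["time_s"],s["position"],s["force"],s["opening"])
w=(471.3,259.7,185,23.6);m=(530,80,220,8)
plan(m);plan(w,start=m)
E
```

```text
10.15 [ 0.56364918 -0.05862684  0.21215097] [ 1.0620559  -0.41162018 -0.45305559] 0.9894203970943237
(530, 80, 220, 8) [ 0.4541 -0.1411 -0.0263] [ 7.000e-04  1.000e-04 -2.583e-01] rows 3.4
(471.3, 259.7, 185, 23.6) [ 0.6204 -0.1104  0.1167] [ 0.      0.     -0.3467] rows 4.6
```

Emit:
step_arm(
  steps=[
    [0.1,-0.03,-0.03,0,0,-0.06,-1],
    [0.22,-0.07,-0.03,0,0,-0.13,-1],
    [0.34,-0.1,-0.03,0,0,-0.2,-1],
    [0.454,-0.141,-0.03,0,0,-0.258,-1],
    [0.454,-0.141,-0.03,0,0,-0.258,-1],
  ],
)

```text
time_s: 10.57
position: [0.5267, 0.0855, 0.2198]
tcp_rot: [[-0.145, 0.989, -0.003], [0.989, 0.145, 0.003], [0.003, -0.002, -1.0]]
force: [-1.0, 0.0, -0.0]
opening: 0.998
grasp_force: 0.0
```

Emit:
step_arm(
  steps=[
    [0.13,-0.02,0.02,0,0,-0.08,-1],
    [0.26,-0.05,0.05,0,0,-0.16,-1],
    [0.39,-0.07,0.08,0,0,-0.24,-1],
    [0.52,-0.09,0.1,0,0,-0.3,-1],
    [0.61,-0.11,0.11,0,0,-0.346,-1],
    [0.62,-0.11,0.117,0,0,-0.346,-1],
    [0.62,-0.11,0.117,0,0,-0.346,-1],
  ],
)

```text
time_s: 11.15
position: [0.4705, 0.261, 0.1841]
tcp_rot: [[-0.402, 0.915, -0.0], [0.915, 0.402, -0.0], [-0.0, -0.0, -1.0]]
force: [0.2, -0.6, 1.0]
opening: 1.003
grasp_force: 0.0
```

```bash
python3 - <<'E'
from h import *
import pickle
s=read_state();print(s["time_s"],s["position"],s["force"],s["opening"])
d={n:capture(n) for n in("top","scene")};pickle.dump(d,open("c3.pkl","wb"))
ims=[cv2.resize(d[n]["image"][v-50:v+50,u-50:u+50,::-1],None,fx=4,fy=4,interpolation=cv2.INTER_CUBIC) for n,u,v in(("top",352,210),("scene",304,170))]
cv2.imwrite("pics/p4.png",np.clip(np.hstack(ims)*1.3,0,255).astype(np.uint8))
for k in(70,90,120): print(lidrect(d["top"],352,212,.124,thr=k),lidrect(d["scene"],300,165,.124,thr=k))
plan((471.3,259.7,80,23.6),(471.3,259.7,33,23.6))
E
```

```text
11.15 [0.47051552 0.26095077 0.18409794] [ 0.23183964 -0.63046561  1.01626071] 1.0031190953678937
[561.7 -57.7  -2.9  66.9 111.5] [565.4 -60.1  -3.8  66.5 111.9]
[561.1 -57.7  -3.6  65.3 111.2] [564.7 -60.3  -4.1  65.3 111.6]
[564.4 -58.   -3.6  58.7 111. ] [562.8 -60.4  -3.6  61.4 111.1]
(471.3, 259.7, 80, 23.6) [ 0.0025 -0.0009  0.3487] [ 0.0007  0.0009 -0.0013] rows 2.5
(471.3, 259.7, 33, 23.6) [ 0.0027 -0.0009  0.5054] [ 0.0007  0.0009 -0.0013] rows 3.6
```

View pics/p4.png

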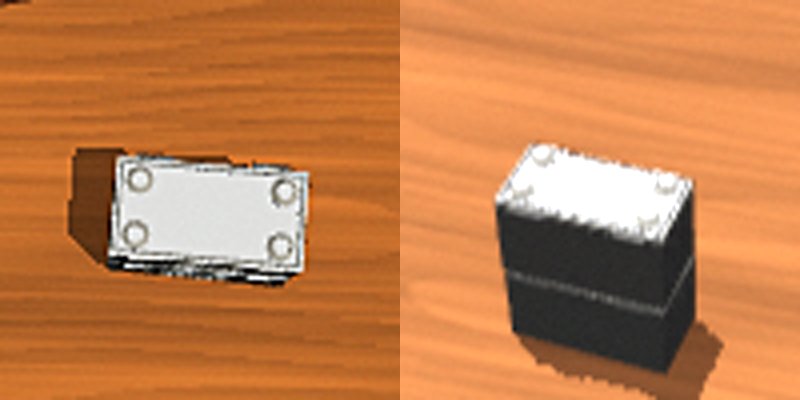

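The deep box sits flat and locked on the base box, with the edges aligned in both views. Now the shallow box.

Emit:
step_arm(
  steps=[
    [0.001,0,0.08,0,0,0,-1],
    [0.001,0,0.19,0,0,0,-1],
    [0.001,0,0.29,0,0,0,-1],
    [0.001,0,0.36,0,0,0,-1],
    [0.001,0,0.42,0,0,0,-1],
    [0.001,0,0.46,0,0,0,-1],
    [0.001,0,0.49,0,0,0,-1],
    [0.001,0,0.495,0,0,0,-1],
  ],
)

```text
time_s: 11.92
position: [0.4713, 0.2584, 0.0348]
tcp_rot: [[-0.397, 0.918, -0.002], [0.918, 0.397, -0.001], [0.0, -0.002, -1.0]]
force: [0.0, -0.2, -0.5]
opening: 1.001
grasp_force: 0.0
```

Emit:
step_arm(
  steps=[
    [0,0,0,0,0,0,0],
    [0,0,0,0,0,0,1],
    [0,0,0,0,0,0,1],
    [0,0,0,0,0,0,1],
    [0,0,0,0,0,0,1],
    [0,0,0,0,0,0,1],
    [0,0,0,0,0,0,1],
  ],
)

```text
time_s: 12.5
position: [0.4714, 0.2602, 0.0367]
tcp_rot: [[-0.4, 0.917, 0.001], [0.917, 0.4, 0.0], [-0.0, 0.001, -1.0]]
force: [0.1, -1.2, 4.3]
opening: 0.665
grasp_force: 30.0
```

Emit:
step_arm(
  steps=[
    [0,0,-0.02,0,0,0,1],
    [0,0,-0.08,0,0,0,1],
    [0,0,-0.16,0,0,0,1],
    [0,0,-0.26,0,0,0,1],
    [0,0,-0.36,0,0,0,1],
    [0,0,-0.46,0,0,0,1],
    [0,0,-0.54,0,0,0,1],
    [0,0,-0.58,0,0,0,1],
  ],
)

```text
time_s: 13.17
position: [0.4718, 0.2604, 0.2134]
tcp_rot: [[-0.4, 0.917, 0.004], [0.917, 0.4, 0.001], [-0.0, 0.005, -1.0]]
force: [0.5, 1.1, -2.2]
opening: 0.666
grasp_force: 30.0
```

```bash
python3 - <<'E'
from h import *
s=read_state();print(s["time_s"],s["position"],s["force"],s["opening"])
m=(530,80,205,8);w=(563.3,-58.6,195,-3.6)
plan(m);plan(w,start=m)
E
```

```text
13.1667 [0.47176341 0.26039892 0.21336094] [ 0.45499486  1.05662167 -2.19459309] 0.6658111742808568
(530, 80, 205, 8) [-0.6288 -0.0627  0.0279] [ 5.800e-03 -2.000e-04  3.461e-01] rows 4.6
(563.3, -58.6, 195, -3.6) [-0.473   0.0456  0.0333] [0.     0.     0.2578] rows 3.4
```

Emit:
step_arm(
  steps=[
    [-0.06,-0.01,0,0,0,0.03,1],
    [-0.15,-0.02,0,0,0,0.08,1],
    [-0.25,-0.03,0,0,0,0.14,1],
    [-0.35,-0.04,0,0,0,0.2,1],
    [-0.45,-0.05,0,0,0,0.25,1],
    [-0.54,-0.06,0,0,0,0.3,1],
    [-0.6,-0.063,0,0,0,0.335,1],
    [-0.629,-0.063,0,0,0,0.346,1],
  ],
)

```text
time_s: 13.83
position: [0.5294, 0.0772, 0.21]
tcp_rot: [[-0.136, 0.991, -0.0], [0.991, 0.136, -0.001], [-0.001, -0.0, -1.0]]
force: [-0.1, 0.8, -2.0]
opening: 0.666
grasp_force: 30.0
```

Emit:
step_arm(
  steps=[
    [-0.07,0.005,0,0,0,0.04,1],
    [-0.16,0.015,0,0,0,0.09,1],
    [-0.25,0.025,0,0,0,0.14,1],
    [-0.34,0.035,0,0,0,0.19,1],
    [-0.41,0.04,0,0,0,0.23,1],
    [-0.455,0.044,0,0,0,0.25,1],
    [-0.473,0.046,0,0,0,0.257,1],
    [-0.473,0.046,0,0,0,0.257,1],
  ],
)

```text
time_s: 14.5
position: [0.5624, -0.0594, 0.2098]
tcp_rot: [[0.063, 0.998, -0.001], [0.998, -0.063, 0.001], [0.0, -0.001, -1.0]]
force: [0.6, 1.5, -1.5]
opening: 0.668
grasp_force: 30.0
```

Emit:
step_arm(
  steps=[
    [0,0,0,0,0,0,1],
    [0,0,0,0,0,0,1],
    [0,0,0,0,0,0,1],
  ],
)

```text
time_s: 14.75
position: [0.562, -0.0577, 0.21]
tcp_rot: [[0.061, 0.998, -0.001], [0.998, -0.061, 0.001], [0.001, -0.001, -1.0]]
force: [1.0, 0.0, -2.7]
opening: 0.668
grasp_force: 30.0
```

```bash
python3 - <<'E'
from h import *
s=read_state();print(s["time_s"],s["position"],s["force"],s["opening"])
plan((563.2,-58.7,168,-3.6),(563.2,-58.7,160.5,-3.6))
E
```

```text
14.75 [ 0.56195391 -0.05773139  0.20999467] [ 0.96895142  0.01265288 -2.74717905] 0.6682799840671831
(563.2, -58.7, 168, -3.6) [-0.003   0.0045  0.14  ] [-0.001  -0.0007  0.0028] rows 1.0
(563.2, -58.7, 160.5, -3.6) [-0.0031  0.0045  0.165 ] [-0.001  -0.0007  0.0028] rows 1.2
```

Emit:
step_arm(
  steps=[
    [-0.002,0.004,0.02,0,0,0.003,1],
    [-0.002,0.004,0.05,0,0,0.003,1],
    [-0.002,0.004,0.08,0,0,0.003,1],
    [-0.002,0.004,0.11,0,0,0.003,1],
    [-0.002,0.004,0.13,0,0,0.003,1],
    [-0.002,0.004,0.137,0,0,0.003,1],
    [-0.002,0.004,0.137,0,0,0.003,1],
    [-0.002,0.004,0.137,0,0,0.003,1],
  ],
)

```text
time_s: 15.42
position: [0.5637, -0.0599, 0.1688]
tcp_rot: [[0.065, 0.998, -0.0], [0.998, -0.065, 0.0], [0.0, -0.0, -1.0]]
force: [-0.5, -0.1, -2.0]
opening: 0.667
grasp_force: 30.0
```

Emit:
step_arm(
  steps=[
    [0.002,-0.001,0.004,0,0,0,1],
    [0.002,-0.001,0.008,0,0,0,1],
    [0.002,-0.001,0.012,0,0,0,1],
    [0.002,-0.001,0.016,0,0,0,1],
    [0.002,-0.001,0.018,0,0,0,1],
    [0.002,-0.001,0.018,0,0,0,1],
  ],
)

```text
time_s: 15.92
position: [0.5633, -0.0592, 0.1635]
tcp_rot: [[0.065, 0.998, -0.0], [0.998, -0.065, 0.0], [0.0, -0.0, -1.0]]
force: [0.2, 0.5, -1.4]
opening: 0.663
grasp_force: 30.0
```

Emit:
step_arm(
  steps=[
    [0,0,0.003,0,0,0,1],
    [0,0,0.006,0,0,0,1],
    [0,0,0.009,0,0,0,1],
    [0,0,0.012,0,0,0,1],
    [0,0,0.013,0,0,0,1],
    [0,0,0.013,0,0,0,1],
  ],
)

```text
time_s: 16.42
position: [0.5635, -0.0593, 0.1607]
tcp_rot: [[0.065, 0.998, 0.001], [0.998, -0.065, -0.0], [-0.0, 0.001, -1.0]]
force: [-1.9, 1.1, 5.3]
opening: 0.664
grasp_force: 30.0
```

Contact came at 160.7 mm, exactly the locked height. I release and retreat.

Emit:
step_arm(
  steps=[
    [0,0,-0.003,0,0,0,0.2],
    [0,0,-0.003,0,0,0,-1],
    [0,0,-0.003,0,0,0,-1],
    [0,0,-0.003,0,0,0,-1],
    [0,0,-0.003,0,0,0,-1],
    [0,0,-0.05,0,0,0,-1],
    [0,0,-0.15,0,0,0,-1],
    [0,0,-0.26,0,0,0,-1],
  ],
)

```text
time_s: 17.08
position: [0.5621, -0.0589, 0.2367]
tcp_rot: [[0.065, 0.998, -0.005], [0.998, -0.065, 0.002], [0.001, -0.005, -1.0]]
force: [0.4, -0.8, -0.2]
opening: 0.99
grasp_force: 0.0
```

Emit:
step_arm(
  steps=[
    [0.1,0,-0.03,0,0,0,-1],
    [0.22,-0.05,-0.05,0,0,0,-1],
    [0.34,-0.1,-0.05,0,0,0,-1],
    [0.46,-0.15,-0.05,0,0,0,-1],
    [0.58,-0.2,-0.05,0,0,0,-1],
    [0.7,-0.25,-0.05,0,0,0,-1],
    [0.75,-0.25,-0.05,0,0,0,-1],
    [0.75,-0.25,-0.05,0,0,0,-1],
  ],
)

```text
time_s: 17.75
position: [0.5021, 0.1735, 0.2528]
tcp_rot: [[0.06, 0.998, 0.0], [0.998, -0.06, 0.001], [0.001, 0.0, -1.0]]
force: [0.7, -0.1, -0.2]
opening: 1.0
grasp_force: 0.0
```

```bash
python3 - <<'E'
from h import *
s=read_state();print(s["time_s"],s["position"],s["force"],s["opening"])
d={n:capture(n) for n in("top","scene")}
ims=[cv2.resize(d[n]["image"][v-70:v+90,u-66:u+66,::-1],None,fx=3,fy=3,interpolation=cv2.INTER_CUBIC) for n,u,v in(("top",352,210),("scene",304,170))]
cv2.imwrite("pics/p5.png",np.clip(np.hstack(ims)*1.3,0,255).astype(np.uint8))
for k in(90,120,150): print(lidrect(d["top"],352,209,.164,thr=k),lidrect(d["scene"],300,150,.164,thr=k))
E
```

```text
17.75 [0.50209594 0.17349312 0.25277589] [ 0.72628816 -0.0712643  -0.16680437] 0.9997089417798554
[563.4 -57.4  -3.9  62.6 111.3] [565.8 -60.   -4.1  65.  111.7]
[563.2 -57.4  -3.9  61.8 111.3] [563.6 -60.   -4.   60.8 111.3]
[565.5 -57.6  -3.9  49.3 103.3] [563.  -60.1  -3.9  59.8 111.1]
```

View pics/p5.png

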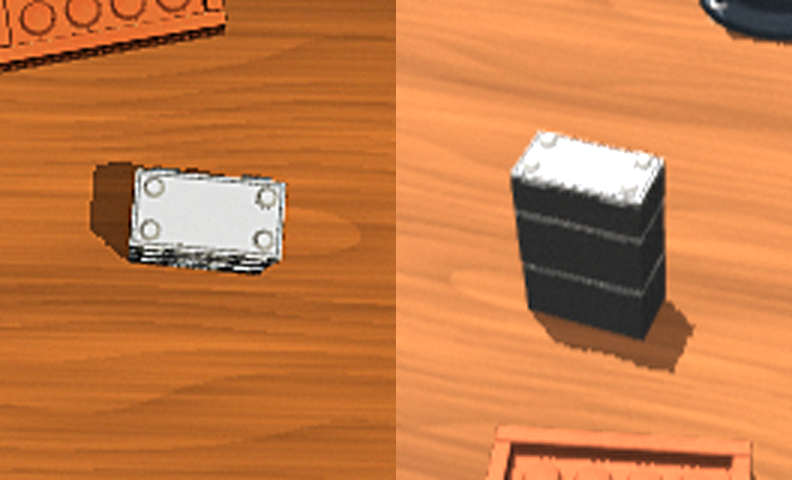

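The stack is flush and straight. The lids match within about a millimetre in both views, the seams are parallel, and the arm is clear.

```bash
python3 -c "
from rig import *
print(hand_in())"
```

```text
the job is handed in; nothing more can be done
None
```

The lid is shut, and the deep box then the shallow one are locked on top with labels all facing the robot; the stack is released, the bottle, tub and mould were not touched, and the job was handed in at about 18 s of the 61 s allowed.

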